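# Seat a wheel cap in the press and hold the bayonet collar home

### The arm

A 7-joint arm with a two-finger parallel gripper is mounted at the origin on a cart in front of the work surface, level with it; the furniture and walls round the work are solid. World frame = base frame: x ahead of the robot, y to its left, z up, the work surface at z = 0. Lengths are in mm, angles in rad, forces in N, time in s.
With the tool pointing down it reaches from about 350 to 900 mm from the base axis. Payload 19.9 kg.
Tool frame: the origin (TCP) lies between the finger pads; the fingertips stand 8 mm ahead of it and the grasp point (between the pads) lies 11 mm behind it (manip.finger_overhang is the distance from the TCP to the fingertips, in mm); z points along the fingers, y is the line along which they close (so a half turn about z gives the same grasp; the last joint's range is limited). The gripper opens to 85 mm and grips with 20 to 120 N. Pads are 22 mm wide; open, the fingers measure 114 mm over their backs; the gripper's body (76 mm by 85 mm) begins 54 mm behind the grasp point. The pads swing forward as they close: fully open they stand 13 mm farther back than shut.
Start: joints at [1.085, 0.417, -0.01, 1.614, 0.005, 1.111, -0.053], TCP at [268.916, -564.169, 239.26] pointing down, gripper open.
Joint ranges: [-2.81, 2.81], [-0.39, 2.02], [-1.27, 1.25], [0.06, 2.57], [-1.19, 4.33], [0.19, 2], [-2.82, 2.82]. Speed limits (rad/s): [1.89, 1.89, 2.39, 2.39, 3.01, 3.01, 3.01].

### API

Orientations are given as a unit quaternion [w, x, y, z].
In Python, from bench import manip, imaging, silhouettes gives the robot as it stands. The module is installed in compiled form; this text tells all that it offers.
- The arm moves only by the tool move_arm, never from a script. Its argument "moves" is a list of rows, each an object with "delta_rot": the turn, a rotation vector about the tool's x, y, z in rad, a list of three; "travel": the shift along the tool's x, y, z in mm, a list of three; "hand": the finger opening in mm, from 0 to 85.4. A call has 1 to 8 rows; each row shifts and turns the commanded pose from where the row before left it, along the tool's axes as they then stand; what a row does not reach is not made up. A row lasts 1/12 s, in which the tool goes at most 41.7 mm and 7.16 degrees, less where a joint would pass 70% of its speed; a pose out of reach is approached as far as the arm can. A call with a gripper value outside its range is refused whole. The fingers move at their own pace and stop on an object; the grip force is fixed at half the most. Time passes only in rows, so rows that do not move let the fingers close. It gives the time, the measured TCP pose, the force, the opening and the grip force at its end, in the units of the state.
- manip.state(): the state, without advancing time (a new reading comes with each control period).
- imaging.capture(name): name is "side" or "top"; returns a dict with "pixels" (400x640x3 uint8, red, green, blue), "fov_y" (degrees; the focal length in pixels is half the picture's height over the tangent of half this angle, whatever the lens; pixels are square), "cx", "cy" (the principal point, pixels), "R" (3x3) and "t" (3): a world point X has camera coordinates R X + t. Camera axes: x right, y down, z forward; pixel columns grow to the right and rows downward; lengths in mm; the calibration is good to about 2 mm. A picture is of the moment at which its call begins. There is no depth.
- manip.job_done(): hands the job in; it is judged then, once.
Trained networks look in a picture, given as the dict that the camera call returned (one of the last four; its "shot" number tells which), for a name from the list of things; names that differ only in an ending like _2 or _b are one class to them, and where a whole thing is asked for, a point or a joint stands for the part that bears it (a point fixed in the world has none). Each returns a list of dicts, best first, with "p" (0 to 1); they miss things now and then, are a little off and sometimes report something else, mostly with a low value. They report only what shows in the picture. A call takes as long as a camera call. They do not tell look-alikes from the thing itself.
- silhouettes(picture, thing): "mask" (400x640 bool, what is visible of it) and "rect" ([left, top, right, bottom] in pixels, round what is visible of it).
The state is a dict: "clock": time; "joints": joint angles; "dq": joint speeds; "tau": joint torques, N m; "eef_pos": TCP position; "orientation": TCP orientation; "contact_force": force on the tool from outside, world axes, zero at the start; "ft_torque": the same for the moment, N m; "finger_gap": finger opening in mm; "grip_force": force on a finger pad.
Only numpy, scipy, OpenCV 4.12 (cv2) and the standard library are available. Lean on these libraries where they do the work, as an engineer would, in place of code of your own. Each camera call takes 0.05 s, during which the arm holds its last target. There are 200 camera calls.

### The job

Push the tray with the wheel centre cap all the way into the bench press, up to its stop. Then turn the knurled collar on top of the press until its hidden keyways drop over the pins, push it fully home against its spring and keep holding it there, so that the press foot bears on the cap: the job finishes with you still holding the collar down. Leave the other things on the bench where they are.

Things in the scene. Friction and masses are not known exactly. Their poses are not given: they have to be found in the camera images.
- cap_press: Bench press, fixed, stands elsewhere each run, turned 0 to 0.4 rad. Dark base plate 8 mm thick, aluminium guide rails, grey housing (x -35 to +46, y +-49 mm, roof top 52 mm up), collar on the roof. Origin: on the bench top, straight below the collar's axis. z up; the tray slides in along +x, the mouth faces -x. Base plate and rails reach forward to x = -115 and -97 mm; rails 20 mm high.
- tray: Loose square aluminium tray 72 x 72 mm, rim 10 mm high, 0.3 kg, on the base plate (8 mm above the bench) between the guide rails, 2.5 mm play each side. Origin: centre of its underside; axes parallel to the press's. It starts 60 to 80 mm out in front of the mouth; fully in, against the stop, its origin is straight above the press's origin.
- tray_handle (a point): Top centre of the tray's handle, an upright black tab at the end of a flat bar in front of the tray, 107 mm from the tray's centre (tray -x), top 58 mm above the bench. The tab is 20 mm along x, 12 mm thick along y, axes as the tray's. Grip its upper 25 mm across the thickness (fingertips above the 20 mm rails).
- centre_cap: Round grey wheel centre cap, diameter 60 mm, 14 mm high, lying loose in the tray on its 4 mm floor. Origin: centre of its underside; z up.
- collar: Knurled dark steel collar with closed top, diameter 56 mm, 44 mm high, loose over the press's upright post. Origin: centre of its underside. At the start the underside is 66 mm above the bench, on a spring plunger. Pushed down it stops after 2 mm on a hidden cross pin, until turned. Home, its underside lies on the roof, 14 mm below the start. Grip it across the diameter at any angle.
- collar_top (a point): Centre of the collar's top: 110 mm above the bench at the start, 96 mm when home. Turn clockwise seen from above by 0.5 to 1.1 rad (unknown, cannot be seen): then its two keyways are over the pin ends (+-0.12 rad) and it can be pushed down. The spring pushes up, 5 N at first, about 12 N at home; let go, it rises. Keep fingertips within 30 mm of the top, to clear the roof at home.
- press_foot: Round black foot, diameter 40 mm, inside the housing under the roof, on the spring plunger below the collar. Origin: centre of its underside, 34 mm above the bench at the start; it goes down with the collar and bears on the cap (whose top is then 26 mm above the bench).
- spare_cap: A second, black centre cap, 60 mm across, 14 mm high, lying on the bench behind the press; bystander. Origin: centre of its underside.
- ink_bottle: Small bottle, diameter 39 mm, 82 mm high, standing; bystander. Origin: centre of its underside.
- marker: Felt marker lying on the bench, 17 x 130 x 18 mm; bystander. Origin: centre of its underside.
- torch: Black pocket torch lying on the bench, 118 mm long, 32 mm thick; bystander. Origin: centre of its underside.
- loose_ring: Setting ring lying flat, diameter 65 mm, 23 mm high; bystander. Origin: centre of its underside.
- loose_nut: Wheel nut, 30 mm across, 19 mm high; bystander. Origin: centre of its underside.
Things that resemble listed ones, but are neither listed nor needed, are in the scene too. Leave any red look-alike of the collar alone.

How it is judged (in metres and radians):
On the way, in this order (a step that is already met when the one before it is completed fails the run):
1. the tray is fully in the press with the cap lying in it, the collar still up (x of tray in the frame of cap_press above -0.003 m and horizontal distance between centre_cap and tray below 0.006 m and angle between centre_cap's own z axis and vertical below 0.1 rad and z of collar in the frame of cap_press above 0.06 m), for 0.2 s.
2. the collar has dropped over the pins and is pushed home (z of collar in the frame of cap_press below 0.0538 m and angle between collar's own z axis and vertical below 0.08 rad and horizontal distance between collar and cap_press below 0.004 m), for 0.3 s.
At the end, for the whole second after the job is handed in: The tray is in to within 3 mm of its stop, with the cap flat in it (within 6 mm of the tray's centre); the collar, upright on its post, is pushed home to within 1.8 mm and at rest, the gripper's fingers still bear on it (over 2 N), and the press foot presses on the cap with more than 1.5 N (all of step 2 and x of tray in the frame of cap_press above -0.003 m and horizontal distance between centre_cap and tray below 0.006 m and angle between centre_cap's own z axis and vertical below 0.1 rad and contact force between press_foot and centre_cap above 1.5 N and contact force between the fingers and collar above 2 N and linear speed of collar below 0.01 m/s); the arm keeps its last pose, push and grip.
It fails at once if a bystander (spare cap, ink bottle, marker, torch, setting ring, loose nut) is shifted by more than 30 mm (distance of any of spare_cap, ink_bottle, marker, torch, loose_ring, loose_nut from where it was at the start of the episode above 0.03 m).
It also fails if it takes over 42 s, if anything falls off the work surface, if the arm or the gripper's body presses on something with over 40 N, if the wrist force passes 120 N, or if a joint passes its speed limit or range.

## Working session

There is one attempt and no reset: what is moved stays moved. The work goes in short steps, Python scripts to look and compute and a tool call to move; the robot and the scene stay as the last step left them, time stands still between calls to the robot, and variables do not carry over. Pictures are saved under pics/ and viewed, at most 10 in all, crops included, and the job is handed in when it is done.

Besides the shell and the picture viewer there is one more tool, called after "Request:" as name([rows], argument=value, ...), one row to a line, values as JSON. move_arm: Moves the arm, as the interface text tells. Its arguments: {"type":"object","properties":{"moves":{"type":"array","items":{"type":"object","properties":{"delta_rot":{"type":"array","items":{"type":"number"}},"travel":{"type":"array","items":{"type":"number"}},"hand":{"type":"number"}}}}},"required":["moves"]}

```bash
mkdir -p pics; cat > h.py <<'E'
import numpy as np, cv2
from bench import manip, imaging, silhouettes
def K(p):
    f=200/np.tan(np.radians(p["fov_y"])/2); return f
def ray(p,u,v):
    f=K(p);d=np.array([(u-p["cx"])/f,(v-p["cy"])/f,1.]);R=np.array(p["R"]);return -R.T@np.array(p["t"]),R.T@d
def atz(p,u,v,z):
    c,d=ray(p,u,v);return c+d*(z-c[2])/d[2]
def proj(p,X):
    q=np.array(p["R"])@np.array(X,float)+np.array(p["t"]);return q[:2]/q[2]*K(p)+[p["cx"],p["cy"]]
E
python3 - <<'E'
from h import *
a=imaging.capture("top");b=imaging.capture("side")
for n,p in(("top",a),("side",b)):
    cv2.imwrite(f"pics/{n}0.png",p["pixels"][...,::-1])
    print(n,p["fov_y"],ray(p,320,200))
    for t in("cap_press","tray","tray_handle","centre_cap","collar","ink_bottle","torch","marker","loose_ring","loose_nut","spare_cap"):
        print(t,[(round(r["p"],2),[int(x) for x in r["rect"]]) for r in silhouettes(p,t)][:3])
print(manip.state())
E
```

```text
top 46.167653017778186 (array([ 534.74084054,  228.99186171, 1355.18992481]), array([ 0.04900797, -0.00200011, -0.99890783]))
cap_press [(0.73, [290, 181, 332, 239])]
tray [(0.72, [298, 207, 324, 259])]
tray_handle [(0.94, [299, 209, 325, 264])]
centre_cap [(0.53, [299, 209, 321, 227])]
collar [(0.85, [374, 179, 398, 199]), (0.74, [298, 184, 319, 203])]
ink_bottle [(0.47, [391, 144, 409, 161]), (0.19, [297, 204, 326, 260])]
torch [(0.17, [390, 210, 401, 222])]
marker [(0.77, [248, 172, 256, 222])]
loose_ring [(0.5, [288, 132, 309, 156])]
loose_nut [(0.55, [393, 210, 400, 222])]
spare_cap [(0.86, [343, 126, 364, 146])]
side 52.744512891085115 (array([1018.07428545,  606.17668389,  791.39193067]), array([-0.45287112, -0.42189821, -0.78548312]))
cap_press [(0.7, [306, 190, 372, 251])]
tray [(0.68, [431, 210, 475, 253]), (0.23, [305, 188, 372, 252])]
tray_handle [(0.93, [345, 167, 374, 214])]
centre_cap [(0.6, [346, 197, 359, 211])]
collar [(0.77, [247, 168, 273, 193]), (0.72, [321, 193, 346, 221])]
ink_bottle [(0.72, [205, 179, 221, 207])]
torch [(0.91, [430, 209, 474, 250])]
marker [(0
[... 231 characters left out ...]
1741134, -0.01028649,  1.61359552,  0.0046658 ,
        1.11071553, -0.0529532 ]), 'dq': array([ 4.40807242e-04, -4.21810453e-04,  9.12876335e-04,  4.31778956e-05,
        2.29360247e-04,  6.14732969e-05, -5.98974194e-04]), 'tau': array([-1.33429017e-03, -8.64237785e+01,  6.76915068e-01, -4.35208941e+01,
        1.89576735e-02,  2.08202240e-03, -7.23055996e-05]), 'eef_pos': array([ 268.91509061, -564.16554672,  239.2549487 ]), 'orientation': array([-4.95048540e-05,  9.75368986e-01,  2.20579552e-01, -1.93771066e-05]), 'contact_force': array([-0.28361047, -0.78718314,  0.80898865]), 'ft_torque': array([ 0.03029581, -0.01856269, -0.03569674]), 'grip_force': 0.0, 'finger_gap': 85.23698828977253}
```

```bash
python3 - <<'E'
import cv2,numpy as np
a=cv2.imread("pics/top0.png")[120:275,240:440];b=cv2.imread("pics/side0.png")[145:300,200:480]
cv2.imwrite("pics/c_top.png",cv2.resize(a,None,fx=3.8,fy=3.8,interpolation=cv2.INTER_CUBIC))
cv2.imwrite("pics/c_side.png",cv2.resize(b,None,fx=2.85,fy=2.85,interpolation=cv2.INTER_CUBIC))
E
```

```text
(no output)
```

View pics/c_top.png

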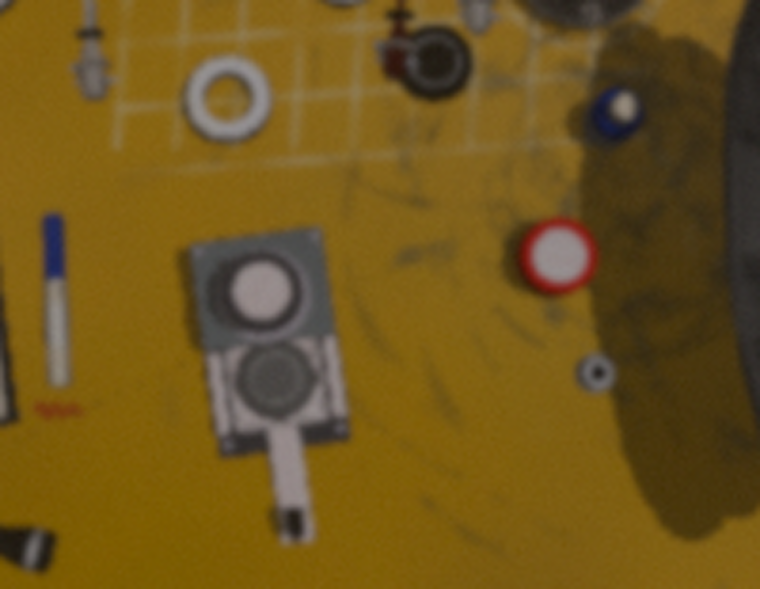

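View pics/c_side.png

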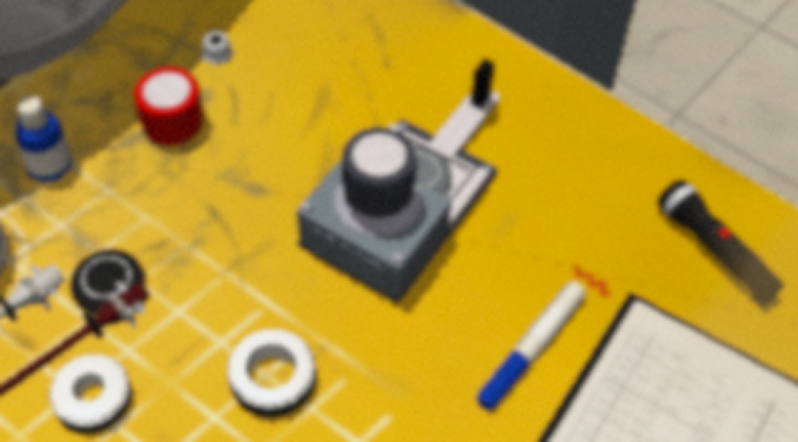

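```bash
python3 - <<'E'
from h import *
from scipy.optimize import least_squares
a=imaging.capture("top");b=imaging.capture("side")
T=lambda u,v:(u/3.8+240,v/3.8+120); S=lambda u,v:(u/2.85+200,v/2.85+145)
# local points: (x,y,z,tray?)
obs=[(a,(46,49,52),T(192,247),0),(a,(46,-49,52),T(322,230),0),(a,(-35,49,52),T(208,352),0),(a,(-35,-49,52),T(334,337),0),
(a,(-115,0,8),T(285.5,444),0),(a,(0,0,110),T(264,291),0),(b,(0,0,110),S(381,157),0),(b,(46,-49,52),S(302,213),0),(b,(46,49,52),S(397,274),0),(b,(46,49,0),S(397,301),0),
(a,(-107,0,58),T(292,525),1),(b,(-107,0,58),S(485,66),1),(a,(0,0,26),T(275,378),1)]
def w(q,X,t):
    x,y,h,d=q;X=np.array(X,float);X[0]-=d*t;c,s=np.cos(h),np.sin(h)
    return [x+c*X[0]-s*X[1],y+s*X[0]+c*X[1],X[2]]
f=lambda q:np.concatenate([proj(p,w(q,X,t))-o for p,X,o,t in obs])
r=least_squares(f,[600,250,.1,70],loss='soft_l1',x_scale=[10,10,.1,10])
print(r.x,np.round(r.fun.reshape(-1,2),1))
print("handle",w(r.x,(-107,0,58),1))
for t,z in(("marker",18),("loose_ring",23),("loose_nut",19),("spare_cap",14),("ink_bottle",82),):
    m=silhouettes(a,t)
    if m: c=np.argwhere(m[0]["mask"]).mean(0);print(t,atz(a,c[1],c[0],z)[:2].round())
E
```

```text
[6.03592211e+02 2.57595331e+02 1.37689259e-01 5.97018574e+01] [[-1.4 -0.7]
 [-0.8 -1. ]
 [-1.8  0.5]
 [ 0.1 -0.4]
 [-0.6  2. ]
 [-1.2  0.5]
 [-1.  -1.7]
 [-3.1 -1.7]
 [ 0.1 -2.4]
 [-0.6  0.6]
 [ 0.1 -0. ]
 [-0.6 -0.4]
 [-0.5  0.1]]
handle [np.float64(438.4680537213619), np.float64(234.71473237855938), np.float64(58.0)]
marker [605. 415.]
loose_ring [757. 286.]
spare_cap [786. 128.]
```

```bash
cat >> h.py <<'E'
def ang(o):
    w,x,y,z=o;return 2*np.arctan2(y,x)
def plan(pos,th,n,post=True):
    s=manip.state();p=np.array(s["eef_pos"]);a=ang(s["orientation"]);D=(np.array(pos)-p)
    d=(th-a+np.pi)%(2*np.pi)-np.pi if n<0 else th-a
    n=abs(n)
    print("pos",p.round(1),"ang",round(a,3),"rotz/row",round(-d/n,4))
    for i in range(n):
        t=a+d*i/n;w=D/n
        print(i,[int(round(v)) for v in (w[0]*np.cos(t)+w[1]*np.sin(t),w[0]*np.sin(t)-w[1]*np.cos(t),-w[2])])
E
python3 -c "
from h import *
plan((438,235,160),0.138+np.pi,24)"
```

```text
pos [ 268.9 -564.2  239.3] ang 0.445 rotz/row -0.1181
0 [21, -27, 3]
1 [24, -24, 3]
2 [26, -21, 3]
3 [29, -18, 3]
4 [31, -15, 3]
5 [32, -11, 3]
6 [33, -7, 3]
7 [34, -3, 3]
8 [34, 1, 3]
9 [34, 5, 3]
10 [33, 9, 3]
11 [32, 13, 3]
12 [30, 16, 3]
13 [28, 20, 3]
14 [25, 23, 3]
15 [22, 26, 3]
16 [19, 28, 3]
17 [16, 30, 3]
18 [12, 32, 3]
19 [8, 33, 3]
20 [4, 34, 3]
21 [0, 34, 3]
22 [-4, 34, 3]
23 [-8, 33, 3]
```

Request:
move_arm([
  {"travel":[21,-27,3],"delta_rot":[0,0,-0.118],"hand":85},
  {"travel":[24,-24,3],"delta_rot":[0,0,-0.118],"hand":85},
  {"travel":[26,-21,3],"delta_rot":[0,0,-0.118],"hand":85},
  {"travel":[29,-18,3],"delta_rot":[0,0,-0.118],"hand":85},
  {"travel":[31,-15,3],"delta_rot":[0,0,-0.118],"hand":85},
  {"travel":[32,-11,3],"delta_rot":[0,0,-0.118],"hand":85},
  {"travel":[33,-7,3],"delta_rot":[0,0,-0.118],"hand":85},
  {"travel":[34,-3,3],"delta_rot":[0,0,-0.118],"hand":85},
])

```text
clock: 2.22
eef_pos: [326.1, -296.9, 215.3]
orientation: [0.0, 0.767, 0.642, -0.0]
contact_force: [1.9, -0.6, -0.1]
finger_gap: 85.1
grip_force: 0.0
```

Request:
move_arm([
  {"travel":[34,1,3],"delta_rot":[0,0,-0.118],"hand":60},
  {"travel":[34,5,3],"delta_rot":[0,0,-0.118],"hand":60},
  {"travel":[33,9,3],"delta_rot":[0,0,-0.118],"hand":60},
  {"travel":[32,13,3],"delta_rot":[0,0,-0.118],"hand":60},
  {"travel":[30,16,3],"delta_rot":[0,0,-0.118],"hand":60},
  {"travel":[28,20,3],"delta_rot":[0,0,-0.118],"hand":60},
  {"travel":[25,23,3],"delta_rot":[0,0,-0.118],"hand":60},
  {"travel":[22,26,3],"delta_rot":[0,0,-0.118],"hand":60},
])

```text
clock: 2.88
eef_pos: [383.9, -29.4, 191.5]
orientation: [0.0, 0.391, 0.92, -0.0]
contact_force: [1.9, -1.0, 0.1]
finger_gap: 59.8
grip_force: 0.0
```

Request:
move_arm([
  {"travel":[19,28,3],"delta_rot":[0,0,-0.118],"hand":60},
  {"travel":[16,30,3],"delta_rot":[0,0,-0.118],"hand":60},
  {"travel":[12,32,3],"delta_rot":[0,0,-0.118],"hand":60},
  {"travel":[8,33,3],"delta_rot":[0,0,-0.118],"hand":60},
  {"travel":[4,34,3],"delta_rot":[0,0,-0.118],"hand":60},
  {"travel":[0,34,3],"delta_rot":[0,0,-0.118],"hand":60},
  {"travel":[-4,34,3],"delta_rot":[0,0,-0.118],"hand":60},
  {"travel":[-8,33,3],"delta_rot":[0,0,-0.118],"hand":60},
])

```text
clock: 3.55
eef_pos: [442.3, 236.7, 167.2]
orientation: [0.0, -0.07, 0.998, 0.0]
contact_force: [0.4, -0.4, 0.3]
finger_gap: 60.1
grip_force: 0.0
```

```bash
python3 -c "
from h import *
plan((438,235,160),0.138+np.pi,2)
print(manip.state()['joints'])
b=imaging.capture('side');cv2.imwrite('pics/s1.png',cv2.resize(b['pixels'][90:270,260:500,::-1],None,fx=3.3,fy=3.3,interpolation=cv2.INTER_CUBIC))
print(proj(b,(438.5,234.7,58)))"
```

```text
pos [442.3 236.7 167.2] ang 3.282 rotz/row 0.0012
0 [2, -1, 4]
1 [2, -1, 4]
[ 0.16522713  0.41148216 -0.86817434  1.96388958  0.38804431  0.93958357
  0.81500208]
[369.57053571 167.79741704]
```

View pics/s1.png

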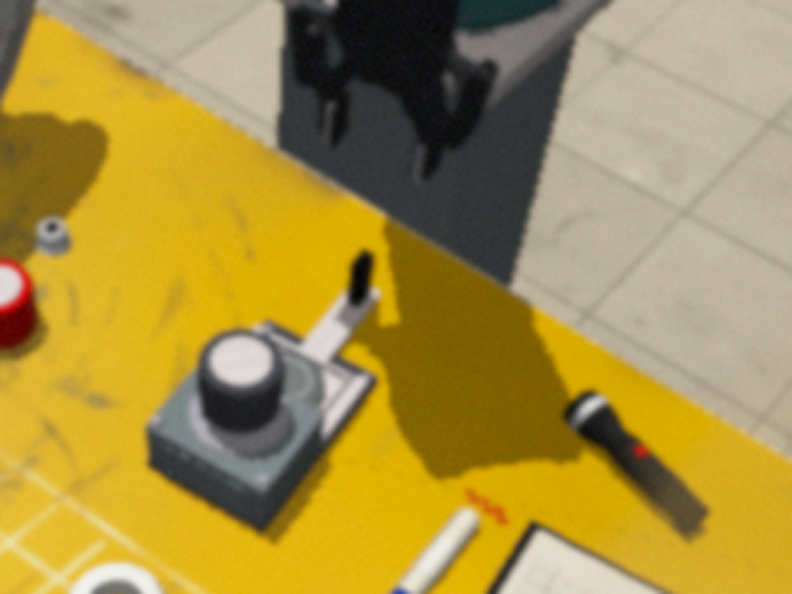

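Request:
move_arm([
  {"travel":[4,-2,30],"delta_rot":[0,0,0],"hand":60},
  {"travel":[0,0,35],"delta_rot":[0,0,0],"hand":60},
  {"travel":[0,0,35],"delta_rot":[0,0,0],"hand":60},
  {"travel":[0,0,20],"delta_rot":[0,0,0],"hand":60},
  {"travel":[0,0,9],"delta_rot":[0,0,0],"hand":50},
  {"travel":[0,0,0],"delta_rot":[0,0,0],"hand":26},
  {"travel":[0,0,0],"delta_rot":[0,0,0],"hand":26},
  {"travel":[0,0,0],"delta_rot":[0,0,0],"hand":26},
])

```text
clock: 4.27
eef_pos: [439.1, 233.0, 39.7]
orientation: [0.001, -0.067, 0.998, 0.0]
contact_force: [0.0, 0.8, -0.1]
finger_gap: 25.6
grip_force: 0.0
```

```bash
python3 -c "
from h import *
b=imaging.capture('side');a=imaging.capture('top');
f=lambda i,s:cv2.resize(i,None,fx=s,fy=s,interpolation=cv2.INTER_CUBIC)
cv2.imwrite('pics/s2.png',np.vstack([f(b['pixels'][130:220,320:420,::-1],4),f(a['pixels'][220:280,270:370,::-1],4)]))"
```

```text
(no output)
```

View pics/s2.png

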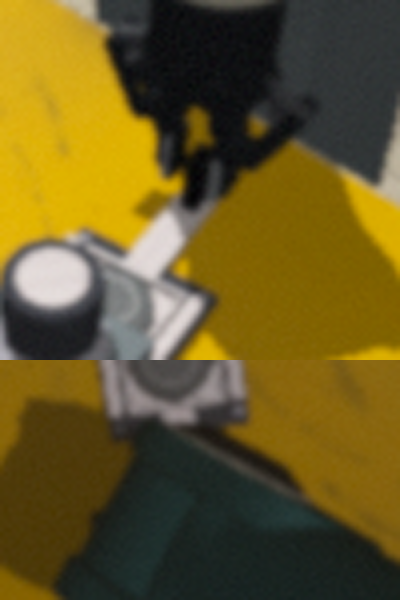

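Request:
move_arm([
  {"travel":[0,0,0],"delta_rot":[0,0,0],"hand":16},
  {"travel":[0,0,0],"delta_rot":[0,0,0],"hand":16},
  {"travel":[0,0,0],"delta_rot":[0,0,0],"hand":16},
])

```text
clock: 4.62
eef_pos: [438.6, 232.5, 38.7]
orientation: [0.0, -0.067, 0.998, 0.0]
contact_force: [0.2, -0.3, -0.2]
finger_gap: 16.0
grip_force: 0.0
```

Request:
move_arm([
  {"travel":[0,0,0],"delta_rot":[0,0,0],"hand":6},
  {"travel":[0,0,0],"delta_rot":[0,0,0],"hand":6},
  {"travel":[0,0,0],"delta_rot":[0,0,0],"hand":6},
  {"travel":[0,0,0],"delta_rot":[0,0,0],"hand":6},
])

```text
clock: 4.95
eef_pos: [438.4, 232.8, 38.5]
orientation: [0.0, -0.068, 0.998, 0.0]
contact_force: [-1.1, 0.2, 6.1]
finger_gap: 11.1
grip_force: 60.5
```

Request:
move_arm([
  {"travel":[-4,0,0],"delta_rot":[0,0,0],"hand":6},
  {"travel":[-7,0,0],"delta_rot":[0,0,0],"hand":6},
  {"travel":[-8,0,0],"delta_rot":[0,0,0],"hand":6},
  {"travel":[-8,0,0],"delta_rot":[0,0,0],"hand":6},
  {"travel":[-8,0,0],"delta_rot":[0,0,0],"hand":6},
  {"travel":[-8,0,0],"delta_rot":[0,0,0],"hand":6},
  {"travel":[-5,0,0],"delta_rot":[0,0,0],"hand":6},
  {"travel":[-4,0,0],"delta_rot":[0,0,0],"hand":6},
])

```text
clock: 5.62
eef_pos: [487.7, 240.3, 38.7]
orientation: [-0.002, -0.068, 0.998, -0.0]
contact_force: [-26.0, -4.0, 32.5]
finger_gap: 10.9
grip_force: 64.5
```

Request:
move_arm([
  {"travel":[-2,0,0],"delta_rot":[0,0,0],"hand":6},
  {"travel":[-2,0,0],"delta_rot":[0,0,0],"hand":6},
  {"travel":[-2,0,0],"delta_rot":[0,0,0],"hand":6},
])

```text
clock: 5.87
eef_pos: [493.3, 241.1, 38.7]
orientation: [-0.002, -0.068, 0.998, -0.0]
contact_force: [-22.3, -2.8, 28.2]
finger_gap: 11.0
grip_force: 64.0
```

Request:
move_arm([
  {"travel":[-2,0,-1],"delta_rot":[0,0,0],"hand":6},
  {"travel":[-2,0,0],"delta_rot":[0,0,0],"hand":6},
])

```text
clock: 6.03
eef_pos: [499.3, 240.9, 39.2]
orientation: [-0.0, -0.068, 0.998, -0.0]
contact_force: [-1.0, 0.1, -2.1]
finger_gap: 11.0
grip_force: 59.4
```

Request:
move_arm([
  {"travel":[-2,0,0],"delta_rot":[0,0,0],"hand":6},
  {"travel":[-2,0,0],"delta_rot":[0,0,0],"hand":6},
])

```text
clock: 6.2
eef_pos: [499.5, 240.9, 38.7]
orientation: [-0.004, -0.068, 0.998, -0.002]
contact_force: [-47.6, -13.1, 42.8]
finger_gap: 11.1
grip_force: 65.9
```

Request:
move_arm([
  {"travel":[-2,0,0],"delta_rot":[0,0,0],"hand":6},
  {"travel":[-1,0,0],"delta_rot":[0,0,0],"hand":6},
])

```text
clock: 6.37
eef_pos: [499.9, 241.0, 38.5]
orientation: [-0.006, -0.069, 0.998, -0.003]
contact_force: [-60.1, -16.6, 50.6]
finger_gap: 11.0
grip_force: 67.0
```

Request:
move_arm([
  {"travel":[4,0,0],"delta_rot":[0,0,0],"hand":6},
  {"travel":[0,0,0],"delta_rot":[0,0,0],"hand":6},
  {"travel":[0,0,0],"delta_rot":[0,0,0],"hand":6},
])

```text
clock: 6.62
eef_pos: [499.8, 241.0, 38.6]
orientation: [-0.003, -0.068, 0.998, -0.001]
contact_force: [-20.1, -3.6, 12.2]
finger_gap: 11.2
grip_force: 61.6
```

Request:
move_arm([
  {"travel":[0,0,0],"delta_rot":[0,0,0],"hand":50},
  {"travel":[0,0,0],"delta_rot":[0,0,0],"hand":50},
  {"travel":[0,0,0],"delta_rot":[0,0,0],"hand":50},
  {"travel":[0,0,0],"delta_rot":[0,0,0],"hand":50},
  {"travel":[0,0,-30],"delta_rot":[0,0,0],"hand":50},
  {"travel":[0,0,-35],"delta_rot":[0,0,0],"hand":50},
  {"travel":[0,0,-40],"delta_rot":[0,0,0],"hand":85},
  {"travel":[0,0,-40],"delta_rot":[0,0,0],"hand":85},
])

```text
clock: 7.28
eef_pos: [502.4, 241.2, 185.8]
orientation: [-0.0, -0.068, 0.998, 0.0]
contact_force: [0.8, -0.7, 1.3]
finger_gap: 72.6
grip_force: 0.0
```

```bash
python3 -c "
from h import *
print(manip.state()['eef_pos'],manip.state()['joints'])
b=imaging.capture('side');a=imaging.capture('top')
f=lambda i,s:cv2.resize(i,None,fx=s,fy=s,interpolation=cv2.INTER_CUBIC)
cv2.imwrite('pics/s3.png',np.hstack([f(b['pixels'][150:260,290:400,::-1],5),f(a['pixels'][170:280,275:325,::-1],5)]))"
```

```text
[502.35796063 241.24106379 185.77841293] [ 0.15096623  0.48369872 -0.83984887  1.81531292  0.41510018  1.02969477
  0.85473028]
```

View pics/s3.png

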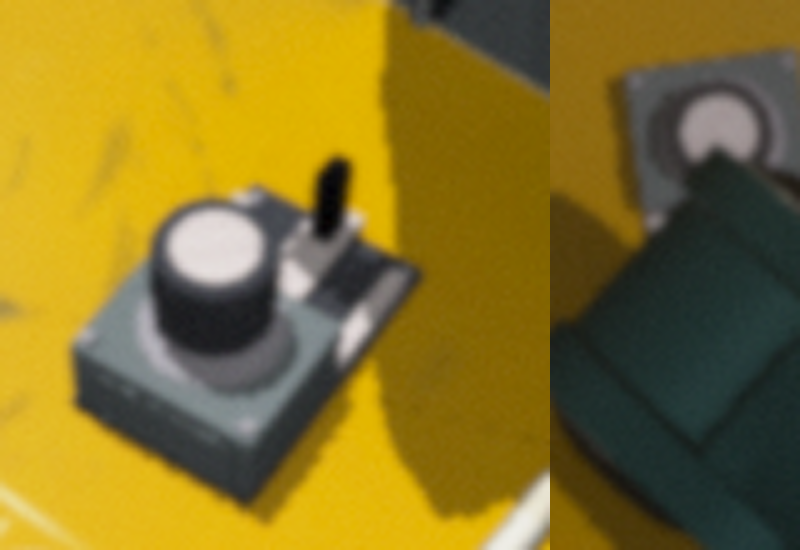

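```bash
python3 -c "
from h import *
b=imaging.capture('side');a=imaging.capture('top')
h=atz(b,357.2,182.4,58);c=atz(b,333,199,110);print(h,c,np.linalg.norm((h-c)[:2]))
for p in(a,b):
  for r in silhouettes(p,'collar'): m=np.argwhere(r['mask']);print(r['p'],r['rect'])
print('top',atz(a,(717-550)/5+275,132/5+170,110))
print(proj(b,(603.6,257.6,110)),proj(b,(497.6,242.9,58)))"
```

```text
[495.85677312 242.11856727  58.        ] [604.4088963  259.10450129 110.        ] 109.87304219294347
0.86 [375.3, 177.9, 396.8, 196.1]
0.54 [296.5, 183.2, 319.6, 206.4]
0.73 [248.0, 168.8, 272.2, 196.9]
0.69 [318.9, 189.9, 345.9, 222.2]
top [605.37771066 257.32545102 110.        ]
[332.72329007 198.41502506] [356.99276099 182.97593725]
```

Request:
move_arm([
  {"travel":[-26,0.5,2],"delta_rot":[0,0,0],"hand":85},
  {"travel":[-26,0.5,2],"delta_rot":[0,0,0],"hand":85},
  {"travel":[-26,1,2],"delta_rot":[0,0,0],"hand":85},
  {"travel":[-26,0.5,2],"delta_rot":[0,0,0],"hand":85},
  {"travel":[0,0,2],"delta_rot":[0,0,0],"hand":85},
  {"travel":[0,0,0],"delta_rot":[0,0,0],"hand":85},
])

```text
clock: 8.08
eef_pos: [605.3, 257.8, 171.9]
orientation: [-0.002, -0.067, 0.998, -0.0]
contact_force: [-0.5, 0.2, -0.4]
finger_gap: 85.4
grip_force: 0.0
```

```bash
python3 -c "
from h import *
s=manip.state();print(s['eef_pos'],s['joints'])
b=imaging.capture('side')
print(proj(b,s['eef_pos']))
cv2.imwrite('pics/s4.png',cv2.resize(b['pixels'][110:240,270:400,::-1],None,fx=4.5,fy=4.5,interpolation=cv2.INTER_CUBIC))"
```

```text
[605.29188911 257.76131903 171.87739324] [ 0.07126261  0.66438163 -0.76851407  1.56369478  0.49450774  1.12018155
  0.89444203]
[332.76444786 180.02517268]
```

View pics/s4.png

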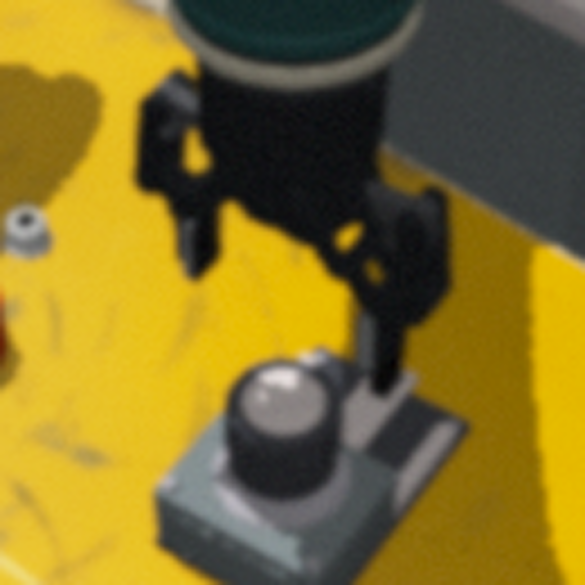

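Request:
move_arm([
  {"travel":[0,0,25],"delta_rot":[0,0,0],"hand":85},
  {"travel":[0,0,25],"delta_rot":[0,0,0],"hand":85},
  {"travel":[0,0,20],"delta_rot":[0,0,0],"hand":85},
  {"travel":[0,0,12],"delta_rot":[0,0,0],"hand":85},
  {"travel":[0,0,4],"delta_rot":[0,0,0],"hand":85},
  {"travel":[0,0,0],"delta_rot":[0,0,0],"hand":64},
  {"travel":[0,0,0],"delta_rot":[0,0,0],"hand":64},
  {"travel":[0,0,0],"delta_rot":[0,0,0],"hand":64},
])

```text
clock: 8.8
eef_pos: [605.9, 258.2, 89.6]
orientation: [0.001, -0.068, 0.998, 0.0]
contact_force: [0.3, 0.2, -0.2]
finger_gap: 64.0
grip_force: 0.0
```

Request:
move_arm([
  {"travel":[0,0,0],"delta_rot":[0,0,0],"hand":58},
  {"travel":[0,0,0],"delta_rot":[0,0,0],"hand":58},
])

```text
clock: 8.97
eef_pos: [605.8, 257.9, 89.1]
orientation: [0.0, -0.067, 0.998, 0.0]
contact_force: [0.0, -0.1, 0.6]
finger_gap: 57.9
grip_force: 0.0
```

Request:
move_arm([
  {"travel":[0,0,0],"delta_rot":[0,0,0],"hand":50},
  {"travel":[0,0,0],"delta_rot":[0,0,0],"hand":50},
  {"travel":[0,0,0],"delta_rot":[0,0,0],"hand":50},
])

```text
clock: 9.22
eef_pos: [605.7, 257.8, 88.6]
orientation: [0.0, -0.067, 0.998, 0.0]
contact_force: [2.1, 0.7, 3.4]
finger_gap: 54.8
grip_force: 62.4
```

Request:
move_arm([
  {"travel":[0,0,2],"delta_rot":[0,0,0.06],"hand":50},
  {"travel":[0,0,1],"delta_rot":[0,0,0.06],"hand":50},
  {"travel":[0,0,0],"delta_rot":[0,0,0.08],"hand":50},
  {"travel":[0,0,0],"delta_rot":[0,0,0.08],"hand":50},
])

```text
clock: 9.55
eef_pos: [606.3, 257.6, 86.0]
orientation: [0.001, 0.075, 0.997, 0.0]
contact_force: [3.5, -1.3, 4.8]
finger_gap: 54.5
grip_force: 62.6
```

```bash
python3 -c "
from h import *
s=manip.state();print(s['eef_pos'],ang(s['orientation']),s['contact_force'],s['ft_torque'],s['joints'])"
```

```text
[606.33731111 257.59835391  86.00970218] 2.9924421465221895 [ 3.46672468 -1.25163689  4.82127007] [-0.50460294 -0.5601215   0.00561903] [-1.18799716e-03  7.38220475e-01 -6.50627951e-01  1.61869914e+00
  5.20597193e-01  9.62655924e-01  5.91798510e-01]
```

Request:
move_arm([
  {"travel":[0,0,1],"delta_rot":[0,0,0.04],"hand":50},
  {"travel":[0,0,1],"delta_rot":[0,0,0.04],"hand":50},
  {"travel":[0,0,0],"delta_rot":[0,0,0.04],"hand":50},
])

```text
clock: 9.8
eef_pos: [606.1, 257.5, 83.6]
orientation: [0.001, 0.133, 0.991, -0.0]
contact_force: [2.8, -4.1, 4.3]
finger_gap: 54.4
grip_force: 62.8
```

Request:
move_arm([
  {"travel":[0,0,0],"delta_rot":[0,0,0.05],"hand":50},
  {"travel":[0,0,0],"delta_rot":[0,0,0.05],"hand":50},
  {"travel":[0,0,0],"delta_rot":[0,0,0],"hand":50},
])

```text
clock: 10.05
eef_pos: [606.0, 257.4, 83.6]
orientation: [0.001, 0.183, 0.983, -0.0]
contact_force: [2.1, -3.9, 4.5]
finger_gap: 54.3
grip_force: 62.6
```

Request:
move_arm([
  {"travel":[0,0,0],"delta_rot":[0,0,0.05],"hand":50},
  {"travel":[0,0,0],"delta_rot":[0,0,0.05],"hand":50},
  {"travel":[0,0,0],"delta_rot":[0,0,0],"hand":50},
])

```text
clock: 10.3
eef_pos: [605.8, 257.3, 83.5]
orientation: [0.0, 0.231, 0.973, -0.0]
contact_force: [1.3, -3.6, 3.8]
finger_gap: 54.4
grip_force: 62.6
```

Request:
move_arm([
  {"travel":[0,0,1],"delta_rot":[0,0,0],"hand":50},
  {"travel":[0,0,1],"delta_rot":[0,0,0],"hand":50},
  {"travel":[0,0,0],"delta_rot":[0,0,0],"hand":50},
])

```text
clock: 10.55
eef_pos: [605.8, 257.3, 81.5]
orientation: [0.0, 0.229, 0.973, -0.0]
contact_force: [2.3, -4.8, 6.0]
finger_gap: 54.7
grip_force: 62.9
```

```bash
python3 -c "
from h import *
s=manip.state();print(s['eef_pos'],ang(s['orientation']),s['contact_force'],s['ft_torque'],s['joints'])
b=imaging.capture('side')
cv2.imwrite('pics/s5.png',cv2.resize(b['pixels'][150:250,280:400,::-1],None,fx=6,fy=6,interpolation=cv2.INTER_CUBIC))"
```

```text
[605.75359375 257.33686987  81.45100875] 2.6786852637016443 [ 2.2672047  -4.83044117  6.02080759] [-1.07797792 -0.24060462  0.01191986] [-0.04768789  0.72310181 -0.57825574  1.62276284  0.46633971  0.93700248
  0.31541544]
```

View pics/s5.png

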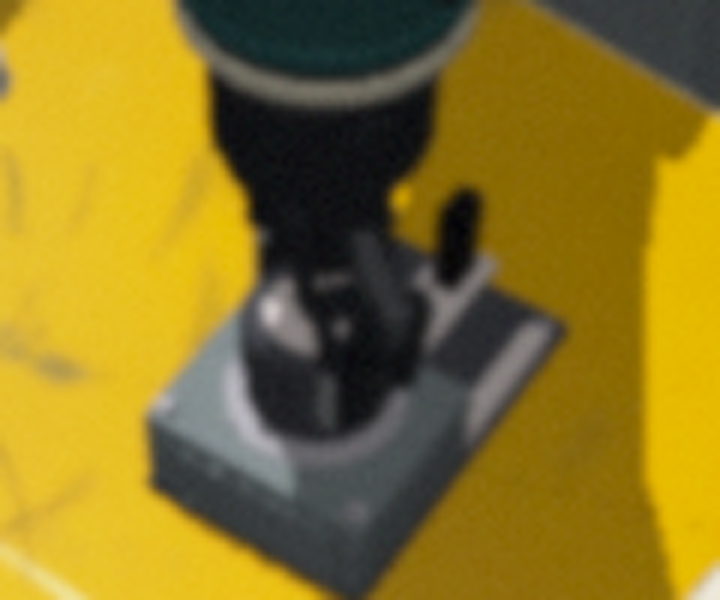

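Request:
move_arm([
  {"travel":[0,0,1.5],"delta_rot":[0,0,0],"hand":50},
  {"travel":[0,0,1.5],"delta_rot":[0,0,0],"hand":50},
  {"travel":[0,0,0],"delta_rot":[0,0,0],"hand":50},
])

```text
clock: 10.85
eef_pos: [605.8, 257.3, 78.6]
orientation: [0.0, 0.229, 0.973, -0.0]
contact_force: [0.6, -5.4, 8.5]
finger_gap: 54.5
grip_force: 63.1
```

Request:
move_arm([
  {"travel":[0,0,1.5],"delta_rot":[0,0,0],"hand":50},
  {"travel":[0,0,1],"delta_rot":[0,0,0],"hand":50},
  {"travel":[0,0,0],"delta_rot":[0,0,0],"hand":50},
])

```text
clock: 11.1
eef_pos: [605.8, 257.4, 76.2]
orientation: [0.0, 0.229, 0.973, -0.0]
contact_force: [-0.5, -4.7, 10.5]
finger_gap: 54.7
grip_force: 63.3
```

Request:
move_arm([
  {"travel":[0,0,1],"delta_rot":[0,0,0],"hand":50},
  {"travel":[0,0,1],"delta_rot":[0,0,0],"hand":50},
  {"travel":[0,0,0],"delta_rot":[0,0,0],"hand":50},
])

```text
clock: 11.35
eef_pos: [605.9, 257.4, 75.5]
orientation: [0.001, 0.229, 0.973, -0.0]
contact_force: [-6.6, -9.4, 29.2]
finger_gap: 54.9
grip_force: 64.9
```

Request:
move_arm([
  {"travel":[0,0,0.5],"delta_rot":[0,0,0],"hand":50},
  {"travel":[0,0,0],"delta_rot":[0,0,0],"hand":50},
  {"travel":[0,0,0],"delta_rot":[0,0,0],"hand":50},
  {"travel":[0,0,0],"delta_rot":[0,0,0],"hand":50},
])

```text
clock: 11.68
eef_pos: [605.9, 257.4, 75.4]
orientation: [0.001, 0.229, 0.973, -0.0]
contact_force: [-8.9, -11.8, 36.3]
finger_gap: 54.9
grip_force: 65.6
```

```bash
python3 -c "
from h import *
b=imaging.capture('side')
cv2.imwrite('pics/s6.png',cv2.resize(b['pixels'][150:250,280:400,::-1],None,fx=6,fy=6,interpolation=cv2.INTER_CUBIC))"
```

```text
(no output)
```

View pics/s6.png

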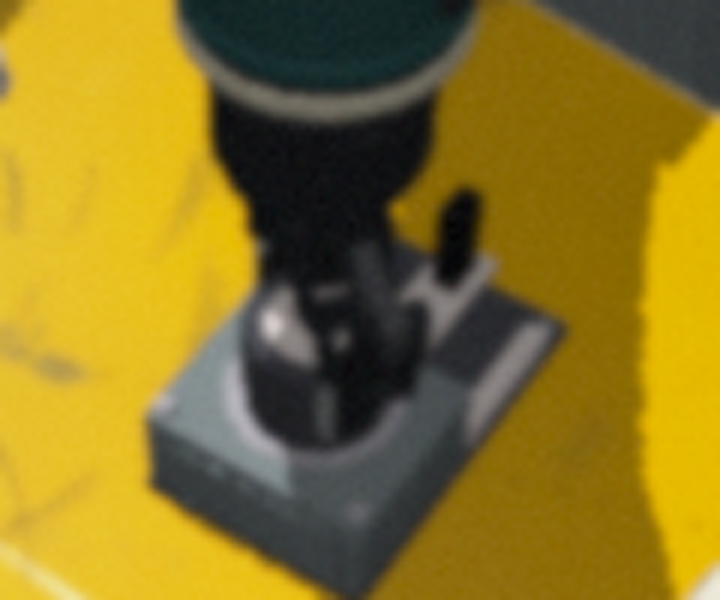

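```bash
python3 -c "
from h import *
b=imaging.capture('side')
for z in (66,64,54,52):
  print(z,max(proj(b,(605+28*np.cos(t),258+28*np.sin(t),z))[1] for t in np.linspace(0,6.28,90)))
c=b['pixels'][212:236,330:336].astype(int).sum(2).mean(1);print(c.round())
print(manip.state()['contact_force'],manip.state()['dq'].max())"
```

```text
66 221.32062002161953
64 221.84574844007204
54 224.4439327845262
52 224.95814498670984
[101. 102. 121. 139. 153. 154. 155. 154. 149. 144. 134. 128. 154. 230.
 279. 276. 254. 237. 240. 239. 238. 234. 227. 220.]
[ -9.37362722 -10.81374478  35.64445201] 0.0012825333341887318
```

```bash
python3 -c "
from bench import manip
print(manip.job_done())"
```

```text
the job is handed in; nothing more can be done
None
```

I handed the job in with the tray pushed in to its stop and the gripper still holding the collar down at what reads as home (about 36 N upward at the wrist). No verdict came back, and the foot's force on the cap could not be measured.

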